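# Load the reference disc onto the blue measuring stand

## Robot

A 6-joint arm with a two-finger parallel gripper is mounted at the origin on a cart in front of the work surface, level with it; the furniture and walls round the work are solid. World frame = base frame: x ahead of the robot, y to its left, z up, the work surface at z = 0. Lengths are in mm, angles in rad, forces in N, time in s.
With the tool pointing down it reaches from about 300 to 825 mm from the base axis. Payload 5.4 kg.
Tool frame: the origin (TCP) lies between the finger pads; the fingertips stand 22 mm ahead of it and the grasp point (between the pads) lies 3 mm ahead of it; z points along the fingers, y is the line along which they close (so a half turn about z gives the same grasp; the last joint's range is limited). The gripper opens to 92 mm and grips with 3 to 60 N. Pads are 20 mm wide; open, the fingers measure 128 mm over their backs; the gripper's body (75 mm by 189 mm) begins 69 mm behind the grasp point.
Start: joints at [-1.424, 0.158, 1.597, -0, 1.386, -0.21], TCP at [200.81, -538.778, 236.601] pointing down, gripper open.
Joint ranges: [-2.91, 2.91], [-0.94, 2.29], [0.18, 2.7], [-1.29, 4.43], [0.17, 2.64], [-3, 3]. Speed limits (rad/s): [2.57, 2.57, 3.14, 3.14, 3.14, 3.14].

## Interface

Orientations are given as a 3x3 rotation matrix whose columns are the frame's x, y, z axes.
In Python, from bench import * gives the robot as it stands. The module is installed in compiled form; this text tells all that it offers.
- The arm moves only by the tool play_rows, never from a script. Its argument "deltas" is text: rows parted by semicolons, each of 5 numbers parted by spaces: the shift along the tool's x, y, z in mm, then the turn about the tool's z in rad, then the opening in per cent of the stroke, from 0 (shut) to 100 (fully open). In form: dx dy dz turn grip; .... A call has 1 to 8 rows; each row shifts and turns the commanded pose from where the row before left it, along the tool's axes as they then stand; what a row does not reach is not made up. A row lasts 1/8 s, in which the tool goes at most 62.5 mm and 10.7 degrees, less where a joint would pass 70% of its speed; a pose out of reach is approached as far as the arm can. A call with a gripper value outside its range is refused whole. The fingers move at their own pace and stop on an object; "squeeze" is the grip in N (left out, the last holds). Time passes only in rows, so rows that do not move let the fingers close. It gives the time, the measured TCP pose, the force, the opening and the grip force at its end, in the units of the state.
- state(): the state, without advancing time (a new reading comes with each control period).
- snapshot(name): name is "side" or "top" or "wrist"; returns the picture (480x640x3 uint8, blue, green, red); there is no depth.
- get_calibration(name): a dict with "fx", "fy", "cx", "cy" (pixels), "cam_to_world" (4x4, takes a point from camera to world coordinates); the wrist camera has in their place "T_tool_cam" (4x4, takes a point from camera to tool coordinates, whose origin is the TCP and whose axes are the flange's). Camera axes: x right, y up, looking along -z (the intrinsics and any distortion apply to the point x, -y, -z); pixel columns grow to the right and rows downward; lengths in mm; the calibration is good to about 2 mm. A picture is of the moment at which its call begins: read the wrist's pose just before it. get_calibration takes no time and is no camera call.
- hand_in(): hands the job in; it is judged then, once.
Trained networks look in the newest picture that a camera, given by its name, has taken for a name from the list of things; names that differ only in an ending like _2 or _b are one class to them, and where a whole thing is asked for, a point or a joint stands for the part that bears it (a point fixed in the world has none). Each returns a list of dicts, best first, with "p" (0 to 1); they miss things now and then, are a little off and sometimes report something else, mostly with a low value. They report only what shows in the picture. A call takes as long as a camera call. They do not tell look-alikes from the thing itself.
- search_frame(thing, camera): "location" ([column, row] in pixels, amid what is visible of it).
The state is a dict: "time": time; "joint_pos": joint angles; "qd": joint speeds; "effort": joint torques, N m; "tool_pos": TCP position; "tool_rot": TCP orientation; "wrist_force": force on the tool from outside, world axes, zero at the start; "moment": the same for the moment, N m; "opening": finger opening in mm; "grasp_force": force on a finger pad.
Only numpy, scipy, OpenCV 4.12 (cv2) and the standard library are available. Lean on these libraries where they do the work, as an engineer would, in place of code of your own. Each camera call takes 0.05 s, during which the arm holds its last target. There are 200 camera calls.

## Task

The flat aluminium disc lies loose on the red fork of the lifter. Pick up the lifter by its upright black grip and carry the disc, balanced on the level fork, to the measuring stand with the blue foot; lower the fork around the stand's post so that the disc is left lying centred on the post and the lifter stands upright on the worktop, then let go. Do not touch the disc with the gripper or let it tilt, and leave the yellow-footed stand, the small steel disc, the grease tin and the ink pad undisturbed.

Things in the scene. Friction and masses are not known exactly. Their poses are not given: they have to be found in the camera images.
- lifter: Hand lifter, 0.5 kg, standing on a dark steel foot plate (x -45 to +30 mm, y -35 to +35 mm, 10 mm thick). Origin: on its underside, directly below the grip; z up, x along the fork. A flat red-painted fork 5 mm thick and 78 mm wide, its top face 45 mm above the underside, runs level from the grip in +x: solid from x = -15 to +50 mm, then two tines, each 12 mm wide, to x = 134 mm, with an open slot 54 mm wide between them (x = 50 to 134 mm).
- lifter_grip (a point): Centre to grasp on the lifter's upright black grip, 105 mm above the lifter's underside, straight above the lifter's origin; same axes as the lifter. The grip is 24 mm thick along x (the fork direction) and 30 mm wide along y, and runs from 45 to 135 mm above the underside. Flat faces on all sides; held with the fingers closing along x (one finger on the fork side, one on the back) the fork is best kept from pitching.
- disc: Loose flat aluminium disc, 80 mm in diameter, 6 mm thick, 0.09 kg, lying on the two tines, its centre about 85 mm along +x from the lifter's origin and over the slot. Origin: centre of its underside; z up.
- blue_stand: Fixed measuring stand with a round BLUE foot, 64 mm in diameter and 10 mm thick; on it a collar 28 mm in diameter up to 18 mm height, and a steel post 16 mm in diameter with a flat dark head 30 mm in diameter and 8 mm thick; overall height 70 mm. Origin: centre of its underside.
- blue_stand_top (a point): Centre of the flat top of the blue stand's post, 70 mm above the worktop: the disc's underside shall lie here, centred. The head (30 mm) passes through the fork's slot (54 mm); with the disc lying there and the lifter standing on the worktop, the fork is 25 mm below the disc.
- yellow_stand: The same stand with a YELLOW foot: not the target; leave it free. Origin: centre of its underside.
- steel_disc: Bystander: small loose dull steel disc, 35 mm in diameter, 8 mm thick, lying on the worktop. Origin: centre of its underside.
- grease_tin: Bystander: loose tin with a red lid, 55 mm in diameter, 50 mm tall. Origin: centre of its underside.
- ink_pad: Bystander: loose flat ink pad, grey lid and black base, 71 x 95 x 19 mm. Origin: centre of its underside.
There are look-alikes about, which are no part of the job. There is more than one size of the blue_stand; the one meant has the size given above.

How it is judged (in metres and radians):
On the way:
1. the disc is lifted on the fork, higher than the top of the stands (height (world z) of disc above 0.073 m and contact force between disc and lifter above 0.1 N), for 0.2 s.
At the end, for the whole second after the job is handed in: The disc lies flat (within 7 degrees) and at rest on top of the blue stand's post, its centre within 15 mm of the post's, clear of the lifter, which stands upright on the worktop, released and at rest (horizontal distance between disc and blue_stand_top below 0.015 m and distance between disc and blue_stand_top below 0.016 m and angle between each of disc, lifter's own z axis and vertical below 0.12 rad and contact force between disc and blue_stand above 0.1 N and contact force between disc and lifter below 0.05 N and height (world z) of lifter below 0.006 m and linear speed of each of disc, lifter below 0.02 m/s); the robot touches nothing.
It fails at once if the disc tilts by more than 15 degrees (angle between disc's own z axis and vertical above 0.26 rad).
It fails at once if the gripper touches the disc (contact force between any of the fingers, the arm and disc above 0.3 N).
It fails at once if a bystander is moved by more than 20 mm (distance of any of steel_disc, grease_tin, ink_pad from where it was at the start of the episode above 0.02 m).
It fails at once if the yellow stand is hit or loaded (contact force between yellow_stand and the fingers above 3 N or contact force between yellow_stand and the arm above 3 N or contact force between yellow_stand and lifter above 3 N or contact force between yellow_stand and disc above 0.3 N).
It also fails if it takes over 45 s, if anything falls off the work surface, if the arm or the gripper's body presses on something with over 40 N, if the wrist force passes 120 N, or if a joint passes its speed limit or range.

## Working session

There is one attempt and no reset: what is moved stays moved. The work goes in short steps, Python scripts to look and compute and a tool call to move; the robot and the scene stay as the last step left them, time stands still between calls to the robot, and variables do not carry over. Pictures are saved under pics/ and viewed, at most 10 in all, crops included, and the job is handed in when it is done.

Besides the shell and the picture viewer there is one more tool, called after ">>>" in YAML: its name, and indented under it one key for each argument. play_rows: Moves the arm, as the interface text tells. Its arguments: {"type":"object","properties":{"deltas":{"type":"string"},"squeeze":{"type":"number"}},"required":["deltas"]}

```bash
mkdir -p pics; cat > h.py <<'E'
from bench import *
import numpy as np, cv2
def ray(cam,px,st=None):
    c=get_calibration(cam)
    d=np.array([(px[0]-c['cx'])/c['fx'],-(px[1]-c['cy'])/c['fy'],-1.])
    if 'cam_to_world' in c: T=np.array(c['cam_to_world'])
    else:
        W=np.eye(4);W[:3,:3]=st['tool_rot'];W[:3,3]=st['tool_pos'];T=W@np.array(c['T_tool_cam'])
    return T[:3,3],T[:3,:3]@d
def atz(cam,px,z,st=None):
    o,d=ray(cam,px,st); return o+d*(z-o[2])/d[2]
E
python3 - <<'E'
from h import *
st=state();print({k:np.round(v,3) for k,v in st.items()})
for c in ["side","top","wrist"]:
    im=snapshot(c);cv2.imwrite(f"pics/{c}0.png",im)
    k=get_calibration(c);print(c,{a:np.round(b,3) for a,b in k.items()})
    for t in ["lifter","lifter_grip","disc","blue_stand","yellow_stand","steel_disc","grease_tin","ink_pad"]:
        try: r=search_frame(t,c)
        except Exception as e: print(e);continue
        print(t,[(np.round(q['location']).tolist(),round(q['p'],2),np.round(atz(c,q['location'],0,st)[:2]).tolist()) for q in r[:4]])
E
```

```text
{'time': np.float64(0.0), 'joint_pos': array([-1.424,  0.159,  1.598, -0.   ,  1.386, -0.21 ]), 'qd': array([ 0.001,  0.002,  0.001, -0.001, -0.002, -0.   ]), 'effort': array([-1.0000e-03, -3.8558e+01, -3.2211e+01,  7.0000e-02,  3.8000e-02,
       -0.0000e+00]), 'tool_pos': array([ 200.695, -538.212,  235.614]), 'tool_rot': array([[ 0.937,  0.349, -0.   ],
       [ 0.349, -0.937,  0.002],
       [ 0.   , -0.002, -1.   ]]), 'wrist_force': array([-0.655,  0.049,  0.084]), 'moment': array([-0.047, -0.001, -0.026]), 'grasp_force': np.float64(0.0), 'opening': np.float64(91.834)}
side {'fx': np.float64(514.732), 'fy': np.float64(514.732), 'cx': np.float64(325.749), 'cy': np.float64(244.788), 'cam_to_world': array([[ 9.97000e-01, -5.00000e-02,  5.00000e-02,  5.72389e+02],
       [ 6.80000e-02,  5.08000e-01, -8.58000e-01, -8.04686e+02],
       [ 1.80000e-02,  8.60000e-01,  5.11000e-01,  6.18594e+02],
       [ 0.00000e+00,  0.00000e+00,  0.00000e+00,  1.00000e+00]])}
lifter [([309.0, 304.0], 0.96, [495.0, 3.0])]
lifter_grip [([312.0, 305.0], 0.76, [501.0, 1.0])]
disc [([352.0, 304.0], 0.73, [
[... 1159 characters left out ...]
84.0, 359.0])]
steel_disc [([319.0, 162.0], 0.62, [691.0, 85.0])]
grease_tin [([467.0, 191.0], 0.93, [625.0, -199.0]), ([275.0, 351.0], 0.51, [329.0, 178.0])]
ink_pad [([278.0, 348.0], 0.71, [335.0, 174.0])]
wrist {'fx': np.float64(331.996), 'fy': np.float64(331.996), 'cx': np.float64(318.835), 'cy': np.float64(239.586), 'T_tool_cam': array([[-1.00000e-03,  9.60000e-01,  2.79000e-01,  7.80340e+01],
       [ 1.00000e+00,  1.00000e-03, -0.00000e+00,  8.18000e-01],
       [-0.00000e+00,  2.79000e-01, -9.60000e-01, -1.49032e+02],
       [ 0.00000e+00,  0.00000e+00,  0.00000e+00,  1.00000e+00]])}
lifter []
lifter_grip []
disc []
blue_stand []
yellow_stand []
steel_disc []
grease_tin []
ink_pad []
```

View pics/top0.png

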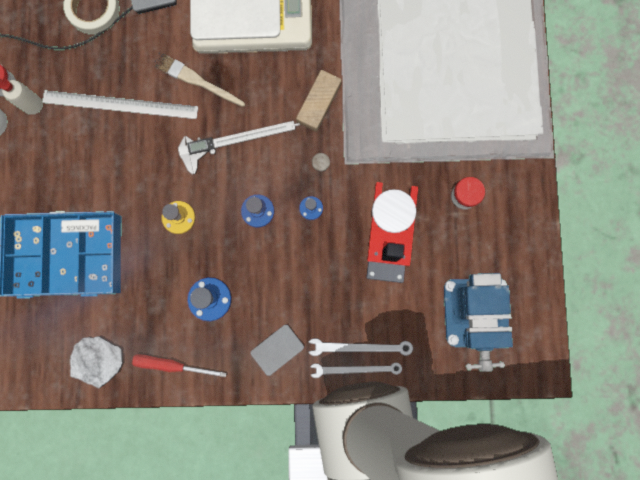

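View pics/side0.png

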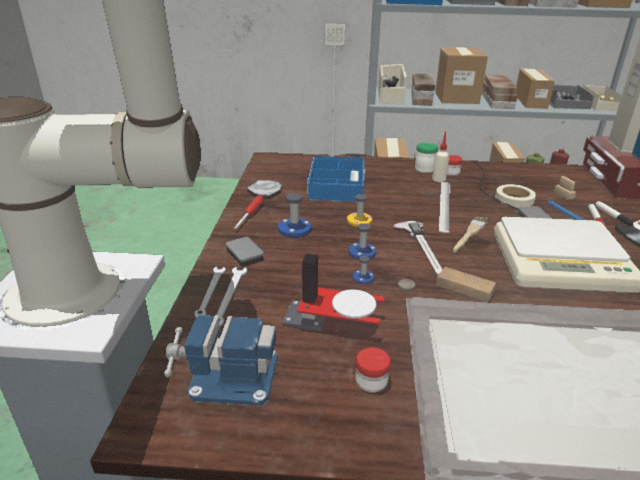

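The top view shows the lifter at about (392,230) with its fork pointing to +x and the disc at (394,211). The blue stands are small (311,207), medium (257,211) and large (209,300). The medium foot matches the yellow one and the 64 mm given, so it's the target. Next I'll measure both precisely.

```bash
cat > m.py <<'E'
from h import *
from scipy.optimize import least_squares
def proj(cam,P,st=None):
    c=get_calibration(cam);T=np.array(c['cam_to_world'])
    q=(np.asarray(P)-T[:3,3])@T[:3,:3]
    return np.c_[c['cx']+c['fx']*q[:,0]/-q[:,2],c['cy']-c['fy']*q[:,1]/-q[:,2]]
for cam in ['top','side']:
    im=cv2.imread(f'pics/{cam}0.png');hsv=cv2.cvtColor(im,cv2.COLOR_BGR2HSV)
    H,S,V=cv2.split(hsv)
    for nm,m in [('blue',(abs(H.astype(int)-112)<12)&(S>140)&(V>50)),('red',((H<8)|(H>172))&(S>170)&(V>90)),('yel',(abs(H.astype(int)-25)<6)&(S>150)&(V>100))]:
        n,l,s,c=cv2.connectedComponentsWithStats(m.astype(np.uint8))
        for i in range(1,n):
            if s[i][4]<80: continue
            cs=cv2.findContours((l==i).astype(np.uint8),0,1)[0][0]
            if nm=='red':
                r=cv2.minAreaRect(cs);b=cv2.boxPoints(r)
                print(cam,nm,s[i][:5],[atz(cam,p,45)[:2].round(1).tolist() for p in b])
            else:
                P=np.array([atz(cam,p+.0,10)[:2] for p in cv2.convexHull(cs)[:,0].astype(float)]).astype(np.float32)
                (x,y),rr=cv2.minEnclosingCircle(P);print(cam,nm,s[i][:5],round(x,1),round(y,1),round(rr,1))
E
python3 m.py; python3 -c "
import cv2
a=cv2.imread('pics/top0.png')[150:310,150:450];cv2.imwrite('pics/c.png',cv2.resize(a,(800,427),interpolation=2))"
```

```text
top blue [300 198  22  21 190] 599.3 104.0 21.2
top blue [   0  213  120   84 6889] 526.7 591.3 133.8
top blue [250 214  21  12 107] 578.5 202.2 20.0
top blue [198 278  33  43 752] 430.3 301.0 40.2
top red [  0  68  12  22 107] [[877.9, 708.2], [884.7, 689.0], [844.7, 673.4], [837.8, 692.6]]
top red [374 183   8  16  82] [[608.2, -14.1], [637.7, -18.4], [636.0, -30.2], [606.5, -25.8]]
top red [410 186   8  18  94] [[628.9, -82.2], [628.5, -95.2], [596.4, -93.8], [596.8, -80.8]]
top red [ 368  219   46   47 1020] [[492.4, 3.5], [568.9, -8.6], [557.0, -86.5], [480.7, -73.9]]
top yel [162 201  33  33 492] 589.0 360.3 31.9
side blue [387   0  55   5 215] 1172.9 5941.7 390.2
side blue [ 309  157   54   44 1946] 515.2 621.3 170.4
side red [298 288  44  30 537] [[482.5, -76.6], [480.7, 3.9], [564.5, -9.3], [560.6, -87.7]]
side yel [347 213  25  14 196] 591.3 353.1 38.6
```

View pics/c.png

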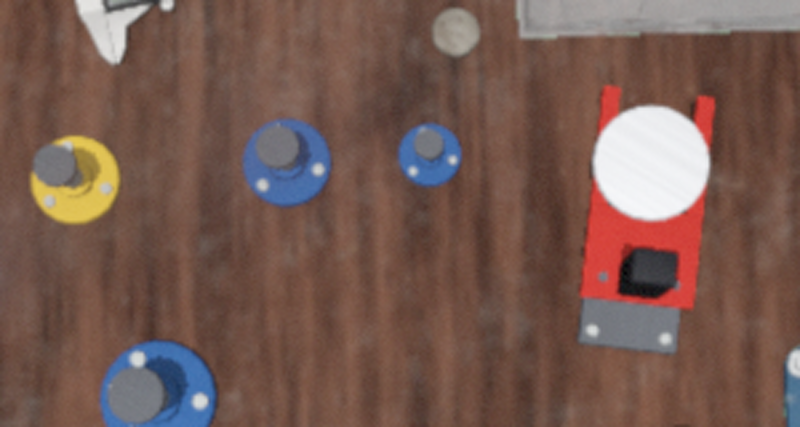

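```bash
cat > n.py <<'E'
from h import *
p=lambda x,y,z:atz('top',(150+(x+.5)/2.667-.5,150+(y+.5)/2.667-.5),z)[:2]
print('foot',p(287,162,10),'head',p(277.5,146,70),'yfoot',p(75,179,10),'yhead',p(56,165,70))
for q in [(582,297),(692,308),(603,87),(714,98)]: print(p(*q,45))
bl,br,tl,tr=[p(*q,45) for q in [(582,297),(692,308),(603,87),(714,98)]]
d=(tl+tr-bl-br)/2;yaw=np.arctan2(d[1],d[0]);u=d/np.hypot(*d);v=(bl+tl-br-tr)/2
print('len',np.hypot(*d),'wid',np.hypot(*v),'yaw',yaw,np.arctan2(-v[0],v[1]))
print('origin est',(bl+br)/2+15*u,(tl+tr)/2-134*u,'griptop',p(655,271,135),'disc',p(651.5,163,51))
E
python3 n.py
```

```text
foot [597.29072765 207.07676566] head [597.74781464 207.22486358] yfoot [589.25476149 360.6416743 ] yhead [588.94156525 359.4186577 ]
[490.71329108   1.07430927]
[481.06855707 -74.23906224]
[637.81174126 -18.89749857]
[627.69302717 -95.9444007 ]
len 148.3325136424927 wid 76.81836835352767 yaw -0.14095180025823456 -0.12899495750685777
origin est [500.74216504 -38.68965957] [500.08129832 -38.59588739] griptop [497.96054921 -38.49143287] disc [581.93265839 -49.78756864]
```

>>> play_rows:
  deltas: "0 0 0 -0.18 60; 0 0 0 -0.18 60; 0 0 0 -0.18 60; 0 0 0 -0.18 60; 0 0 0 -0.18 60; 0 0 0 -0.18 60; 20 9 0 0 60; 40 18 0 0 60"
  squeeze: 50

```text
time: 2.35
tool_pos: [236.0, -482.0, 236.5]
tool_rot: [[0.139, 0.99, 0.0], [0.99, -0.139, 0.0], [0.0, 0.0, -1.0]]
wrist_force: [1.0, 0.0, -0.4]
opening: 55.2
grasp_force: 0.0
```

>>> play_rows:
  deltas: "50 22 0 0 60; 50 22 0 0 60; 50 22 0 0 60; 50 22 0 0 60; 50 22 0 0 60; 50 22 0 0 60; 50 22 0 0 60; 50 22 0 0 60"

```text
time: 3.35
tool_pos: [463.7, -107.1, 236.8]
tool_rot: [[0.137, 0.991, 0.001], [0.991, -0.137, -0.0], [0.0, 0.001, -1.0]]
wrist_force: [0.7, -1.0, 0.4]
opening: 55.2
grasp_force: 0.0
```

>>> play_rows:
  deltas: "40 18 0 0 60; 20 9 0 0 60; 0 0 0 0 60; 0 0 0 0 60"

```text
time: 3.85
tool_pos: [497.6, -54.1, 236.6]
tool_rot: [[0.135, 0.991, -0.0], [0.991, -0.135, -0.0], [-0.0, -0.0, -1.0]]
wrist_force: [0.4, -0.2, -0.1]
opening: 55.2
grasp_force: 0.0
```

```bash
cat > w.py <<'E'
import sys
from h import *
st=state();im=snapshot('wrist');cv2.imwrite(f'pics/{sys.argv[1]}.png',im)
y=st['tool_rot'][:,1];print(st['time'],st['tool_pos'],'yaw',np.arctan2(y[1],y[0]),st['joint_pos'].round(2),st['opening'])
for t in ["lifter_grip","disc","blue_stand"]:
    r=search_frame(t,'wrist');print(t,[(np.round(q['location']).tolist(),round(q['p'],2)) for q in r])
E
python3 w.py w1
```

```text
3.85 [497.60595231 -54.1451311  236.55367015] yaw -0.13544263464305534 [-0.35 -0.04  1.8  -0.    1.38 -0.21] 55.15753607690749
lifter_grip []
disc [([397.0, 204.0], 0.78)]
blue_stand [([398.0, 48.0], 0.97)]
```

View pics/w1.png

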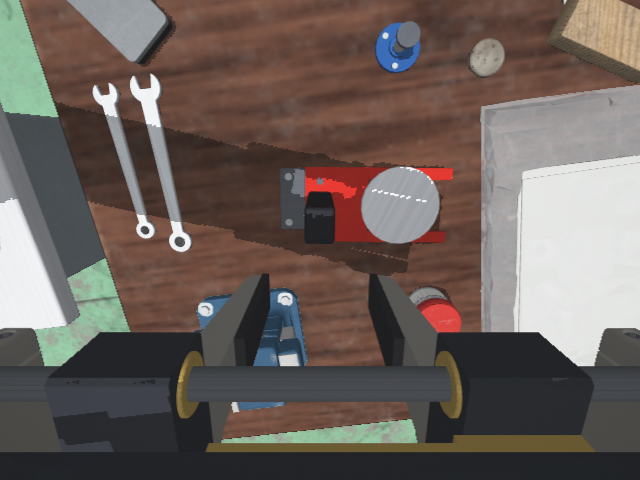

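The wrist view shows the grip as a dark block at about (319,220), with the disc on the fork at (399,204). I'll map both to world and compare with the top-camera result.

```bash
python3 - <<'E'
from h import *
st=state();im=cv2.imread('pics/w1.png')
def proj(P):
    c=get_calibration('wrist');W=np.eye(4);W[:3,:3]=st['tool_rot'];W[:3,3]=st['tool_pos'];T=W@np.array(c['T_tool_cam'])
    q=(np.asarray(P,float)-T[:3,3])@T[:3,:3]
    return np.c_[c['cx']+c['fx']*q[:,0]/-q[:,2],c['cy']-c['fy']*q[:,1]/-q[:,2]]
o=np.array([500,-38.5]);a=-.135;u=np.array([np.cos(a),np.sin(a)]);v=np.array([-u[1],u[0]])
g=lambda x,y,z:[*(o+x*u+y*v),z]
for z in (135,45):
    q=proj([g(sx,sy,z) for sx,sy in [(-12,-15),(12,-15),(12,15),(-12,15)]]);print(z,q.round(1).tolist());cv2.polylines(im,[q.round().astype(np.int32)],1,(0,255,0),1)
q=proj([g(x,y,45) for x,y in [(-15,-39),(134,-39),(134,39),(-15,39)]]);cv2.polylines(im,[q.round().astype(np.int32)],1,(255,255,0),1)
print('disc',atz('wrist',(399.5,204.5),51,st))
cv2.imwrite('pics/w1c.png',cv2.resize(im[150:260,270:470],(800,440),interpolation=2))
E
```

```text
135 [[304.0, 243.7], [334.4, 243.6], [334.8, 206.0], [303.4, 206.1]]
45 [[307.6, 218.7], [330.5, 218.6], [330.7, 190.0], [307.3, 190.0]]
disc [581.37330536 -48.59462037  51.        ]
```

View pics/w1c.png

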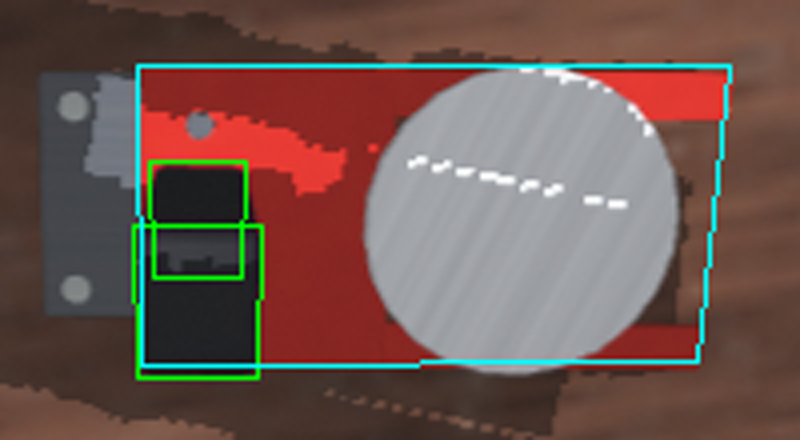

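Prediction and picture agree to about 1 mm. Now descend over the grip.

>>> play_rows:
  deltas: "10 0 0 0 60; 6 0 10 0 60; 0 0 25 0 60; 0 0 30 0 60; 0 0 30 0 60; 0 0 20 0 60; 0 0 6 0 60; 0 0 0 0 60"

```text
time: 5.05
tool_pos: [500.3, -38.1, 115.4]
tool_rot: [[0.133, 0.991, -0.0], [0.991, -0.133, 0.0], [0.0, -0.0, -1.0]]
wrist_force: [-0.2, -0.2, -0.5]
opening: 55.2
grasp_force: 0.0
```

>>> play_rows:
  deltas: "0 0 0 0 50; 0 0 0 0 40; 0 0 0 0 34; 0 0 0 0 28; 0 0 0 0 22; 0 0 0 0 15; 0 0 0 0 15; 0 0 0 0 15"
  squeeze: 50

```text
time: 6.05
tool_pos: [500.3, -38.4, 115.7]
tool_rot: [[0.134, 0.991, -0.0], [0.991, -0.134, -0.0], [-0.0, -0.0, -1.0]]
wrist_force: [-2.5, -0.2, 2.1]
opening: 23.9
grasp_force: 50.0
```

>>> play_rows:
  deltas: "0 0 -2 0 15; 0 0 -5 0 15; 0 0 -9 0 15; 0 0 -12 0 15; 0 0 -12 0 15; 0 0 -12 0 15; 0 0 -10 0 15; 0 0 -5 0 15"

```text
time: 7.05
tool_pos: [500.7, -38.4, 183.5]
tool_rot: [[0.134, 0.991, 0.001], [0.991, -0.134, -0.0], [-0.0, 0.001, -1.0]]
wrist_force: [-0.1, -0.6, -7.6]
opening: 23.8
grasp_force: 50.0
```

>>> play_rows:
  deltas: "0 0 -3 0 15; 0 0 0 0 15; 0 0 0 0 15"

```text
time: 7.42
tool_pos: [500.1, -38.2, 185.2]
tool_rot: [[0.134, 0.991, -0.001], [0.991, -0.134, 0.0], [0.0, -0.001, -1.0]]
wrist_force: [-0.3, -0.0, -6.0]
opening: 23.6
grasp_force: 50.0
```

```bash
python3 w.py w2; python3 - <<'E'
from h import *
cv2.imwrite('pics/s2.png',snapshot('side')[150:400,200:480]);cv2.imwrite('pics/t2.png',snapshot('top'))
a=cv2.imread('pics/s2.png');b=cv2.imread('pics/w2.png')[100:350,200:480]
cv2.imwrite('pics/v2.png',cv2.resize(np.hstack([a,b]),(784,350)))
E
```

```text
7.425 [500.07423367 -38.22660516 185.15162505] yaw -0.13401139630010744 [-0.32  0.01  1.86 -0.    1.27 -0.18] 23.586881804814684
lifter_grip [([325.0, 256.0], 0.63)]
disc [([438.0, 258.0], 0.92)]
blue_stand [([407.0, 50.0], 0.63)]
```

View pics/v2.png

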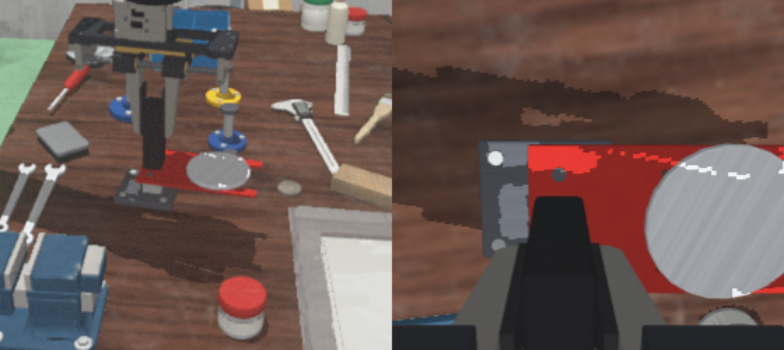

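Lifted level. The disc still sits on the tines at (436,258) in the wrist view. Refining its offset from the TCP now.

```bash
python3 - <<'E'
from h import *
st=state();t=np.array(st['tool_pos']);R=np.array(st['tool_rot'])
d=atz('wrist',(436.5,258),121.5,st);print('wrist disc',d,R.T@(d-t))
im=cv2.imread('pics/w2.png');
hsv=cv2.cvtColor(im,cv2.COLOR_BGR2HSV)
m=((hsv[...,1]<45)&(hsv[...,2]>110)).astype(np.uint8)
n,l,s,c=cv2.connectedComponentsWithStats(cv2.morphologyEx(m,2,np.ones((5,5))));print([ (s[i][:5].tolist()) for i in range(1,n) if s[i][4]>1500])
print(atz('wrist',(437,258),121.5,st)[:2])
im=cv2.imread('pics/t2.png');print([(q['location'],atz('top',q['location'],121.5)[:2]) for q in search_frame('disc','top')[:2]])
D=np.array([597.5,207,0])-(d*[1,1,0]);print('move tool axes',R.T@D)
E
```

```text
wrist disc [579.43277132 -46.22392043 121.5       ] [ 2.72545542 79.52061154 63.92504373]
[[31, 0, 110, 68, 4306], [102, 83, 73, 198, 3323], [59, 94, 75, 171, 2477], [499, 101, 141, 265, 33608], [381, 203, 118, 110, 10192], [0, 227, 106, 139, 3908], [510, 402, 73, 50, 3222]]
[579.76934016 -46.26954644]
[([254.6, 212.1], array([574.37866491, 200.31579467]))]
move tool axes [ 2.53367529e+02 -1.59271410e+01  1.30727839e-02]
```

>>> play_rows:
  deltas: "4 0 0 0 15; 10 -1 0 0 15; 18 -1 0 0 15; 24 -1 0 0 15; 24 -2 0 0 15; 24 -2 0 0 15; 24 -2 0 0 15; 24 -2 0 0 15"

```text
time: 8.78
tool_pos: [509.4, 115.9, 185.6]
tool_rot: [[0.133, 0.991, -0.0], [0.991, -0.133, 0.001], [0.0, -0.0, -1.0]]
wrist_force: [-0.2, 0.2, -5.9]
opening: 23.8
grasp_force: 50.0
```

>>> play_rows:
  deltas: "24 -2 0 0 15; 24 -1 0 0 15; 22 -1 0 0 15; 18 0 0 0 15; 9 0 0 0 15; 4 0 0 0 15; 0 0 0 0 15; 0 0 0 0 15"

```text
time: 9.78
tool_pos: [519.3, 213.9, 185.5]
tool_rot: [[0.134, 0.991, -0.0], [0.991, -0.134, -0.0], [-0.0, -0.0, -1.0]]
wrist_force: [0.3, 0.6, -6.2]
opening: 24.0
grasp_force: 50.0
```

```bash
python3 w.py w3; python3 - <<'E'
from h import *
a=snapshot('top');cv2.imwrite('pics/t3.png',a);cv2.imwrite('pics/s3.png',snapshot('side'))
w=cv2.imread('pics/w3.png')
top=cv2.resize(a[150:310,170:350],None,fx=2.2,fy=2.2,interpolation=2)
s=cv2.imread('pics/s3.png')[160:320,270:450];s=cv2.resize(s,None,fx=2.2,fy=2.2,interpolation=2)
cv2.imwrite('pics/v3.png',np.hstack([top,s]))
E
```

```text
9.775 [519.31560622 213.88484809 185.54703964] yaw -0.13472232829717243 [ 0.18  0.17  1.69 -0.    1.28  0.31] 23.986187542327478
lifter_grip [([322.0, 254.0], 0.62)]
disc [([439.0, 258.0], 0.56)]
blue_stand [([395.0, 199.0], 0.85), ([202.0, 145.0], 0.85), ([406.0, 316.0], 0.7)]
```

View pics/v3.png

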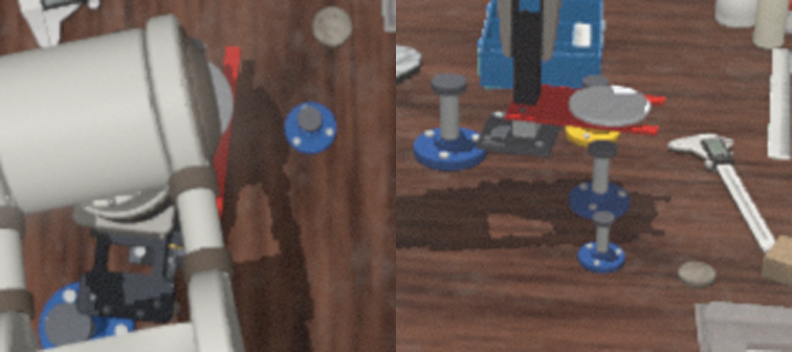

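View pics/w3.png

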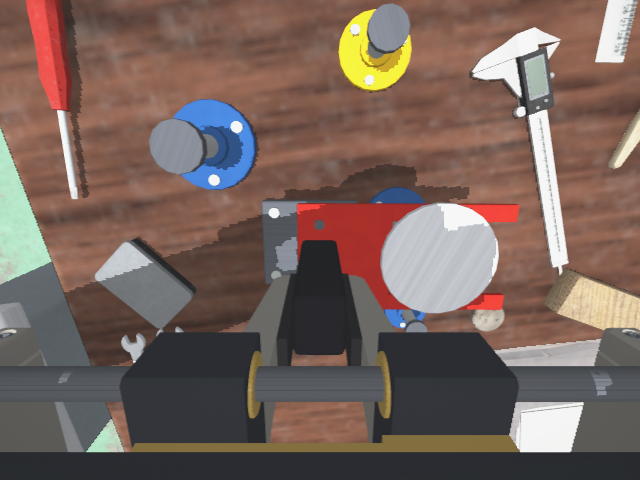

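The wrist view shows the disc centred at about (439.5,258) and covering the blue post. The side view shows the disc at (366,208) above the post head at (364,228). I'll compare both readings in world coordinates.

```bash
python3 - <<'E'
from h import *
st=state();R=np.array(st['tool_rot'])
d=atz('wrist',(439.5,258),121.5,st);print('wrist disc',d[:2])
print('wrist yellow head (top said 589,359.5)',atz('wrist',(388.5,28),70,st)[:2],'small/large ref foot',atz('wrist',(210,144),10,st)[:2])
f=lambda x,y:(270+(x-396+.5)/2.2-.5,160+(y+.5)/2.2-.5)
p=f(608.5,106);print('side disc',p,atz('side',p,121.5)[:2]);p=f(602,149.5);print('side head',atz('side',p,70)[:2], 'foot',atz('side',f(599,200),10)[:2])
print('yellow foot side0',[atz('side',q,10)[:2] for q in [(359.5,219.5)]])
s0=cv2.imread('pics/side0.png')
print('side disc start',[atz('side',(354.5,303.5),51)[:2]])
for D in [np.array([597.5,207])-d[:2]]: print('corr tool',R[:2,:2].T@D)
E
```

```text
wrist disc [600.5875409  205.89915537]
wrist yellow head (top said 589,359.5) [588.18703459 361.37913384] small/large ref foot [428.02012407 304.15475722]
side disc (366.3181818181818, 207.9090909090909) [600.62396138 195.23042816]
side head [597.08080571 200.03493834] foot [597.29760304 200.69966793]
yellow foot side0 [array([589.77431635, 352.06003408])]
side disc start [array([583.50127815, -53.39053263])]
corr tool [ 0.67733735 -3.20717661]
```

Combined estimate puts the disc at about (600.3,204) and the post at (597.4,207), so I'll shift dx +2.5 and dy -3.3, then lower.

>>> play_rows:
  deltas: "1 -1 0 0 15; 1.5 -2.3 0 0 15; 0 0 2 0 15; 0 0 5 0 15; 0 0 8 0 15; 0 0 8 0 15; 0 0 7 0 15; 0 0 4 0 15"

```text
time: 11.08
tool_pos: [516.0, 217.3, 150.8]
tool_rot: [[0.134, 0.991, -0.001], [0.991, -0.134, -0.0], [-0.0, -0.001, -1.0]]
wrist_force: [-0.8, 0.7, -6.1]
opening: 23.6
grasp_force: 50.0
```

>>> play_rows:
  deltas: "0 0 2 0 15; 0 0 2 0 15; 0 0 2 0 15; 0 0 2 0 15; 0 0 1 0 15; 0 0 1 0 15; 0 0 1 0 15; 0 0 1 0 15"

```text
time: 12.08
tool_pos: [516.6, 217.4, 139.7]
tool_rot: [[0.134, 0.991, 0.001], [0.991, -0.134, 0.0], [0.0, 0.001, -1.0]]
wrist_force: [0.7, -0.0, -6.4]
opening: 23.1
grasp_force: 50.0
```

>>> play_rows:
  deltas: "0 0 1 0 15; 0 0 1 0 15; 0 0 1 0 15; 0 0 1 0 15; 0 0 2 0 15; 0 0 2 0 15; 0 0 2 0 15; 0 0 0 0 15"

```text
time: 13.08
tool_pos: [516.2, 217.3, 129.3]
tool_rot: [[0.134, 0.991, -0.001], [0.991, -0.134, -0.0], [-0.0, -0.001, -1.0]]
wrist_force: [-1.2, 0.1, -5.2]
opening: 23.6
grasp_force: 50.0
```

```bash
python3 w.py w4; python3 - <<'E'
from h import *
s=snapshot('side');cv2.imwrite('pics/s4.png',s);s=cv2.resize(s[190:290,300:420],(480,400),interpolation=2)
w=cv2.imread('pics/w4.png')[130:380,230:530];cv2.imwrite('pics/v4.png',np.hstack([s,cv2.resize(w,(320,267)) if 0 else cv2.copyMakeBorder(cv2.resize(w,(320,267)),0,133,0,0,0)]))
print(state()['wrist_force'])
E
```

```text
13.075 [516.15173422 217.33983385 129.30949559] yaw -0.1339850473300527 [0.18 0.23 1.74 0.   1.18 0.32] 23.648832816634872
lifter_grip [([327.0, 253.0], 0.68)]
disc [([445.0, 264.0], 0.56)]
blue_stand [([181.0, 148.0], 0.95), ([399.0, 220.0], 0.72), ([421.0, 324.0], 0.67)]
[-0.80627583 -1.0567153  -5.71817412]
```

View pics/v4.png

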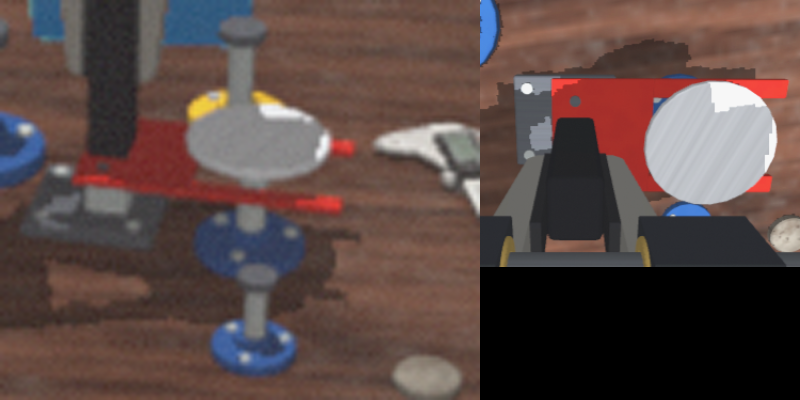

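The disc lies flat on the post head with the fork below it. Checking its centring before I go on.

```bash
python3 - <<'E'
from h import *
st=state()
d=atz('side',(300+258.5/4,190+142/4),76)[:2];print('side disc',d,'- head',d-[597.08,200.03])
print('wrist disc',atz('wrist',(230+711*300/320-480*300/320,130+142*250/267),76,st)[:2], atz('wrist',(445,264),76,st)[:2])
E
```

```text
side disc [599.53677455 199.3725373 ] - head [ 2.45677455 -0.6574627 ]
wrist disc [598.68920904 209.21450969] [597.66221307 208.62743544]
```

Centred to within about 3 mm. Lower the lifter to the worktop and let go.

>>> play_rows:
  deltas: "0 0 3 0 15; 0 0 3 0 15; 0 0 3 0 15; 0 0 2 0 15; 0 0 1 0 15; 0 0 1 0 15; 0 0 0.7 0 15; 0 0 0 0 15"

```text
time: 14.32
tool_pos: [516.4, 217.3, 115.9]
tool_rot: [[0.134, 0.991, -0.0], [0.991, -0.134, -0.0], [-0.0, -0.0, -1.0]]
wrist_force: [0.2, 0.2, -6.8]
opening: 23.3
grasp_force: 50.0
```

>>> play_rows:
  deltas: "0 0 0.4 0 15; 0 0 0.4 0 15; 0 0 0.2 0 15; 0 0 0 0 15"

```text
time: 14.82
tool_pos: [516.5, 217.4, 115.7]
tool_rot: [[0.134, 0.991, 0.0], [0.991, -0.134, 0.0], [0.0, 0.0, -1.0]]
wrist_force: [-3.5, -1.2, 3.7]
opening: 24.1
grasp_force: 50.0
```

>>> play_rows:
  deltas: "0 0 0 0 30; 0 0 0 0 36; 0 0 0 0 42; 0 0 0 0 46; 0 0 0 0 46; 0 0 -3 0 46; 0 0 -10 0 46; 0 0 -15 0 46"

```text
time: 15.82
tool_pos: [516.3, 217.3, 143.7]
tool_rot: [[0.134, 0.991, -0.0], [0.991, -0.134, -0.0], [-0.0, -0.0, -1.0]]
wrist_force: [-0.6, -0.4, -0.2]
opening: 42.0
grasp_force: 0.0
```

>>> play_rows:
  deltas: "0 0 -20 0 46; 0 0 -30 0 46; 0 0 -30 0 46; 0 0 -20 0 46; 0 0 -10 0 46; 0 0 0 0 46; 0 0 0 0 46; 0 0 0 0 46"

```text
time: 16.82
tool_pos: [515.8, 217.3, 251.8]
tool_rot: [[0.134, 0.991, -0.002], [0.991, -0.134, -0.0], [-0.001, -0.002, -1.0]]
wrist_force: [-0.0, -0.8, -0.0]
opening: 42.6
grasp_force: 0.0
```

```bash
python3 w.py w5; python3 - <<'E'
from h import *
s=snapshot('side');s=cv2.resize(s[190:290,300:420],(480,400),interpolation=2)
w=cv2.imread('pics/w5.png')[130:380,230:530];cv2.imwrite('pics/v5.png',np.hstack([s,cv2.copyMakeBorder(cv2.resize(w,(320,267)),0,133,0,0,0)]))
print(state()['wrist_force'])
E
```

```text
16.825 [515.83110117 217.25432879 251.80174882] yaw -0.13400915338650393 [0.18 0.11 1.62 0.   1.41 0.32] 42.61538342767672
lifter_grip [([328.0, 212.0], 0.92)]
disc [([402.0, 221.0], 0.74)]
blue_stand [([398.0, 285.0], 0.67), ([366.0, 197.0], 0.64), ([230.0, 148.0], 0.61), ([466.0, 291.0], 0.61)]
[0.7429178  0.48650425 0.09539435]
```

View pics/v5.png

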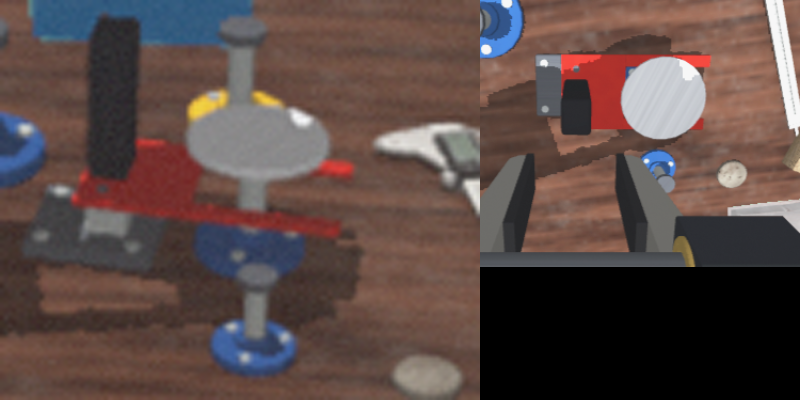

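The disc lies flat on the post, and the lifter stands upright on the worktop with the gripper clear. Handing in.

```bash
python3 -c "
from bench import *
print(hand_in())"
```

```text
the job is handed in; nothing more can be done
None
```

I handed the job in at about 17 s; by the last pictures the disc lies flat on the blue stand, centred to within about 3 mm, with the lifter upright and released; the hand-in returned no verdict.

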